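Hold a planed board up to the inspection camera

ROBOT

A 7-joint arm with a two-finger parallel gripper is mounted at the origin on the work surface. World frame = base frame: x ahead of the robot, y to its left, z up, the work surface at z = 0. Lengths are in m, angles in rad, forces in N, time in s.
With the tool pointing down it reaches from about 0.4 to 0.875 m from the base axis. Payload 19.3 kg.
Tool frame: the origin (TCP) lies between the finger pads, 19 mm behind the fingertips; this is the grasp point; z points along the fingers, y is the line along which they close (so a half turn about z gives the same grasp; the last joint's range is limited). The gripper opens to 85 mm and grips with 20 to 120 N. Pads are 22 mm wide; open, the fingers measure 114 mm over their backs; the gripper's body (76 mm by 85 mm) begins 54 mm behind the grasp point. The pads swing forward as they close: fully open they stand 13 mm farther back than shut.
Start: joints at [-1.306, 0.521, -0.036, 1.599, 0.021, 1.021, -0.113], TCP at [0.205, 0.59, 0.25] pointing down, gripper open.
Joint ranges: [-2.91, 2.91], [-0.3, 2.13], [-1.5, 1.42], [0.17, 2.43], [-1.26, 4.41], [0.16, 1.93], [-2.52, 2.52]. Speed limits (rad/s): [1.89, 1.89, 2.39, 2.39, 3.01, 3.01, 3.01].

INTERFACE

Orientations are given as [roll, pitch, yaw] about the fixed x, y, z axes, in that order (R = Rz(yaw) Ry(pitch) Rx(roll)).
In Python, from workcell import bot gives the robot as it stands.
- The arm moves only by the shell command python3 -m crank 'ROWS' [FORCE]. ROWS is a JSON object of lists of equal length, an entry for each row: "travel": the shift along the world's x, y, z in cm, a list of three; "turn": the turn, a rotation vector about the world's x, y, z in degrees, a list of three; "gripper": the closure, from 0 (fully open) to 1 (shut). A call has exactly 5 rows; each row is the pose to reach, as a shift and turn from the pose commanded when the call began; what a row does not reach only later rows make up. A row lasts 1/10 s, in which the tool goes at most 50 mm and 8.59 degrees, less where a joint would pass 70% of its speed; a pose out of reach is approached as far as the arm can. A call with a gripper value outside its range is refused whole. The fingers move at their own pace and stop on an object; FORCE is the grip in N (left out, the last holds). Time passes only in rows, so rows that repeat a pose let the fingers close, or fill a call up. It gives the time, the measured TCP pose, the force, the opening and the grip force at its end, in the units of the state.
- bot.observe(): the state, without advancing time (a new reading comes with each control period).
- bot.grab_frame(name): name is "side" or "top" or "wrist"; returns a dict with "pixels" (480x640x3 uint8, red, green, blue), "fx", "fy", "cx", "cy" (pixels), "dist" ([k1, k2, p1, p2, k3] as OpenCV has them; the pictures are not rectified), "extrinsics" (4x4, takes a point from world to camera coordinates). Camera axes: x right, y down, z forward; pixel columns grow to the right and rows downward; lengths in m; the calibration is good to about 2 mm. A picture is of the moment at which its call begins. There is no depth.
- bot.job_done(): hands the job in; it is judged then, once.
The state is a dict: "clock": time; "qpos": joint angles; "qd": joint speeds; "joint_efforts": joint torques, N m; "position": TCP position; "tool_rot": TCP orientation; "force": force on the tool from outside, world axes, zero at the start; "moment": the same for the moment, N m; "grip_width": finger opening in m; "finger_force": force on a finger pad.
Only numpy, scipy, OpenCV 4.12 (cv2) and the standard library are available. Lean on these libraries where they do the work, as an engineer would, in place of code of your own. Each camera call takes 0.05 s, during which the arm holds its last target. There are 200 camera calls.

TASK

Take the teal board by its top edge out of the peg rack and hold it up to the inspection camera: the smooth, light planed face towards the lens, its middle at the camera's focus point (the spot the pointer rod marks, with the board's lower edge a finger's breadth above the orange bead), square to the lens and with the long edges level. Finish still gripping the board motionless there in the air, fingers clear of the middle of the face. Do not bump the camera or its stand, and leave the other boards standing in the rack and everything else on the bench where it is.

Things in the scene. Friction and masses are not known exactly. Their poses are not given: they have to be found in the camera images.
- teal_board: board of recycled plastic, 18 mm thick (its x), 160 mm long (its y), 90 mm high (its z), about 0.25 kg, standing on a long edge in one of the rack's three places. Origin: middle of its lower edge face. +x side: the smooth light mint-green planed face; -x side: rough, very dark teal with saw marks
- planed_face (a point): middle of the teal board's planed face: in the board's frame 9 mm along +x and 45 mm up; axes as the board's
- rack: fixed peg rack: pale plank 250 x 150 x 20 mm (x, y, z); origin: middle of its underside. The boards stand across it on the plank at x = -75, 0 and +75 mm, each loosely between two pairs of dowels (12 mm thick, 45 mm above the plank, 55 mm either side of its middle), planed faces to the rack's +x, top edges 110 mm above the bench
- camera_stand: column stand of the inspection camera, fixed: grey base plate 200 x 160 x 16 mm, column 25 mm thick, 430 mm high. Origin: on the bench below the camera's tilt pivot, 70 mm on the stand's -x side of the column; the camera looks to -x and downwards. Carries an arm clamped at some height and the tilting camera head, both held stiffly by friction
- lens (a point): middle of the lens's front glass, inside the front of the black ring light (84 mm across) of the white camera; +x points back along the lens axis (away from the subject), z is the head's up, y is level
- focus (a point): the camera's focus point, in the air on the lens axis 150 mm before the lens, 0.17 to 0.29 m above the bench. Axes as the lens's: +x to the lens (17 to 32 degrees above level), y level, z up; a board shown correctly has its axes parallel to these. A thin rod from under the ring light ends in an orange bead, 16 mm across, 70 mm below this point (along -z)
- grey_board: bystander: grey plastic board of the same size, standing in the rack; origin: middle of its lower edge face
- wood_board: bystander: wooden board of the same size, standing in the rack; origin: middle of its lower edge face
- tape_measure: bystander: yellow and black tape measure, 72 x 36 x 65 mm; origin: middle of its underside
- push_block: bystander: red push block, 150 x 75 mm, black handle, 78 mm high; origin: middle of its underside
- ear_defenders: bystander: yellow ear defenders lying down, about 190 x 170 x 70 mm; origin: between the cups, on the bench
- caliper: bystander: digital caliper, 230 mm long, lying flat, 14 mm high; origin: middle of its beam's underside
Not all that is in view belongs to the job. What is meant by the teal_board is not yellow, and is the smaller of those in its own colour.

How it is judged:
On the way:
1. the teal board is lifted clear of the rack in the fingers (contact force between the fingers and teal_board above 0.5 N and contact force between teal_board and rack below 0.05 N and z of teal_board in the frame of rack above 0.075 m), for 0.2 s.
At the end, for the whole second after the job is handed in: teal board held at rest in the air by its top (TCP 58 mm or more above its lower edge), touching nothing else; planed face to the lens, its middle within 16 mm of the focus, square and level within 0.14 rad; camera shifted under 10 mm, other boards upright within 20 mm, the rest within 30 mm (distance between planed_face and focus below 0.016 m and angle between the x axis of teal_board and the x axis of focus, either way round below 0.14 rad and angle between the y axis of teal_board and the y axis of focus, either way round below 0.14 rad and x of lens in the frame of teal_board above 0.1 m and z of the grasp point in the frame of teal_board above 0.058 m and contact force between the fingers and teal_board above 1 N and contact force between teal_board and rack below 0.05 N and contact force between teal_board and camera_stand below 0.05 N and height (world z) of teal_board above 0.1 m and linear speed of teal_board below 0.02 m/s and angular speed of teal_board below 0.1 rad/s and distance of focus from where it was at the start of the episode below 0.01 m and distance of each of grey_board, wood_board from where it was at the start of the episode below 0.02 m and angle between each of grey_board, wood_board's own z axis and vertical below 0.15 rad and distance of each of tape_measure, push_block, ear_defenders, caliper from where it was at the start of the episode below 0.03 m); the arm keeps its last pose, push and grip.
It fails at once if the camera or its stand is bumped (more than 3 N) (contact force between camera_stand and anything else above 3 N).
It fails at once if the camera's aim is shifted by more than 10 mm (distance of focus from where it was at the start of the episode above 0.01 m).
It fails at once if one of the other boards is shifted by more than 20 mm or leans over (not (distance of each of grey_board, wood_board from where it was at the start of the episode below 0.02 m and angle between each of grey_board, wood_board's own z axis and vertical below 0.15 rad)).
It fails at once if another thing on the bench is moved by more than 30 mm (not (distance of each of tape_measure, push_block, ear_defenders, caliper from where it was at the start of the episode below 0.03 m)).
It also fails if it takes over 35 s, if anything falls off the work surface, if the arm or the gripper's body presses on something with over 40 N, if the wrist force passes 120 N, or if a joint passes its speed limit or range.

## Working session

There is one attempt and no reset: what is moved stays moved. The work goes in short steps, Python scripts to look and compute and a shell command to move; the robot and the scene stay as the last step left them, time stands still between calls to the robot, and variables do not carry over. Pictures are saved under pics/ and viewed, at most 10 in all, crops included, and the job is handed in when it is done.

```bash
ls; mkdir -p pics; python3 - <<'E'
from workcell import bot
import cv2,numpy as np,json
for n in ["side","top","wrist"]:
    f=bot.grab_frame(n); cv2.imwrite(f"pics/{n}0.png",f["pixels"][:,:,::-1])
    print(n,f["fx"],f["fy"],f["cx"],f["cy"],f["dist"],np.round(f["extrinsics"],3).tolist())
print(bot.observe())
E
```

```text
pics
side 478.30276438973686 478.30276438973686 322.4426620360789 254.54219049252836 [-0.12932016  0.          0.          0.          0.        ] [[0.994, -0.11, -0.003, -0.493], [-0.075, -0.655, -0.752, 0.253], [0.081, 0.747, -0.659, 1.26], [0.0, 0.0, 0.0, 1.0]]
top 569.5210447649032 569.5210447649032 314.82625379786634 248.5381084580842 [-0.08661214  0.          0.          0.          0.        ] [[-0.01, -1.0, 0.016, 0.074], [-0.992, 0.008, -0.124, 0.539], [0.124, -0.017, -0.992, 1.38], [0.0, 0.0, 0.0, 1.0]]
wrist 405.9235926261428 405.9235926261428 323.25824033103964 231.76764266563072 [0.001419 0.       0.       0.       0.      ] [[0.33, 0.944, -0.001, -0.623], [0.904, -0.315, 0.288, -0.035], [0.272, -0.096, -0.958, 0.38], [0.0, 0.0, 0.0, 1.0]]
{'clock': 0.15, 'qpos': array([-1.30617703,  0.52189219, -0.03630572,  1.59985147,  0.02118072,
        1.02104589, -0.11281234]), 'qd': array([-0.00042471, -0.00244206,  0.00028495, -0.00257827,  0.00028356,
       -0.00066056,  0.00237995]), 'joint_efforts': array([ 1.64264435e-03, -9.27389860e+01,  1.98042892e+00, -3.70054042e+01,
        1.79644319e-02,  6.37202626e-03,  9.22931235e-06]), 'position': array([0.20533599, 0.59008256, 0.24955792]), 'tool_rot': array([-3.14078113e+00,  4.59478361e-05,  2.80671935e+00]), 'force': array([ 0.82634322,  0.15256109, -0.02537296]), 'moment': array([0.01368566, 0.03717152, 0.01480936]), 'finger_force': 0.0, 'grip_width': 0.08535291398420917}
```

View pics/side0.png

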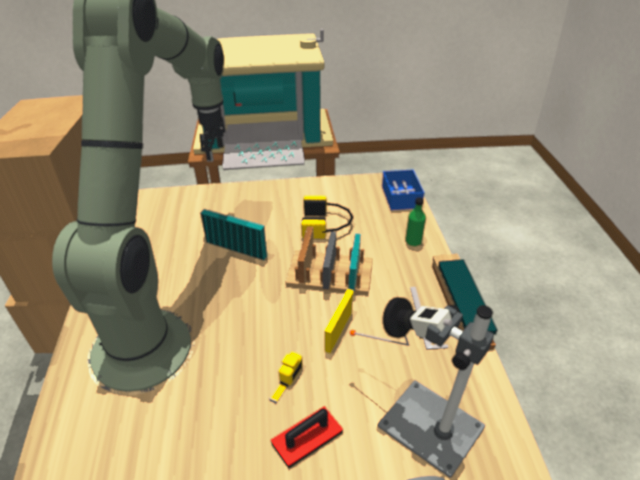

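View pics/top0.png

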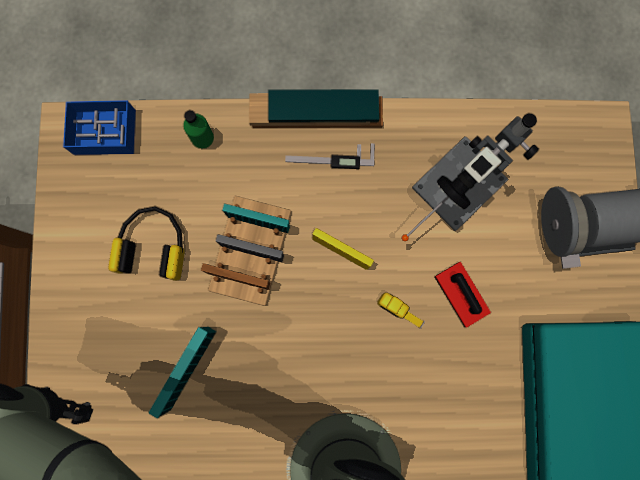

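The top view has several candidates. The teal board in the rack is at (256,217). A large ribbed teal board stands on the bench at (182,372), a dark green block lies at (323,106), a teal crate is at (585,400) and a yellow board is at (343,248). The one in the rack fits: it is teal, smaller than the bench board, and in a rack place. The bead is at (405,238) in top and (352,333) in side. I'll confirm with an enlarged crop.

```bash
cat > h.py <<'E'
from workcell import bot
import cv2,numpy as np
def cam(n):
    f=bot.grab_frame(n); f["K"]=np.array([[f["fx"],0,f["cx"]],[0,f["fy"],f["cy"]],[0,0,1.]]); f["dist"]=np.array(f["dist"]); f["E"]=np.array(f["extrinsics"]); return f
def und(f,p): return cv2.undistortPoints(np.array(p,float).reshape(-1,1,2),f["K"],f["dist"]).reshape(-1,2)
def tri(a,pa,b,pb):
    X=cv2.triangulatePoints(a["E"][:3],b["E"][:3],und(a,pa).T,und(b,pb).T); return (X[:3]/X[3]).T
def plane(f,p,z):
    R,t=f["E"][:3,:3],f["E"][:3,3]; c=-R.T@t
    d=np.c_[und(f,p),np.ones(len(np.reshape(p,(-1,2))))]@R
    return c+d*((z-c[2])/d[:,2])[:,None]
def proj(f,X):
    return cv2.projectPoints(np.array(X,float).reshape(-1,1,3),cv2.Rodrigues(f["E"][:3,:3])[0],f["E"][:3,3],f["K"],f["dist"])[0].reshape(-1,2)
E
python3 - <<'E'
import cv2,numpy as np
s=cv2.imread("pics/side0.png");t=cv2.imread("pics/top0.png")
a=cv2.resize(s[225:300,280:380],(800,600),interpolation=3)[:, :]
b=cv2.resize(t[190:310,195:300],(525,600),interpolation=3)
a=cv2.resize(s[222:302,285:380],None,fx=4.2,fy=4.2,interpolation=3)
b=cv2.resize(t[192:310,198:296],None,fx=4,fy=4,interpolation=3)
o=np.zeros((600,800,3),np.uint8);o[:a.shape[0],:a.shape[1]]=a;o[:b.shape[0],402:402+b.shape[1]]=b
# bead neighbourhoods below
c=cv2.resize(s[285:345,340:440],None,fx=4,fy=4,interpolation=3);o[345:585,:400]=c
cv2.imwrite("pics/crop1.png",o)
for n,im in(("side",s),("top",t)):
    h=cv2.cvtColor(im,cv2.COLOR_BGR2HSV)
    for nm,m in(("teal",cv2.inRange(h,(80,90,40),(97,255,255))),("bead",cv2.inRange(h,(4,150,140),(14,255,255)))):
        k,l,st,ce=cv2.connectedComponentsWithStats(m)
        print(n,nm,[(st[i].tolist(),ce[i].round(1).tolist()) for i in range(1,k) if st[i][4]>8])
E
```

```text
side teal [([302, 71, 18, 72, 1123], [310.9, 105.4]), ([220, 73, 77, 42, 2789], [258.7, 92.8]), ([212, 138, 7, 10, 46], [215.0, 143.6]), ([202, 210, 64, 49, 1866], [234.5, 233.6]), ([349, 234, 11, 55, 340], [354.0, 261.3]), ([440, 260, 44, 66, 1477], [461.9, 288.8]), ([488, 320, 8, 13, 62], [491.6, 327.0])]
side bead [([324, 140, 15, 13, 108], [331.7, 148.4]), ([188, 150, 15, 12, 108], [194.4, 157.2]), ([298, 228, 14, 33, 170], [305.0, 244.6]), ([350, 330, 5, 6, 26], [352.0, 332.3]), ([271, 406, 72, 36, 114], [307.9, 421.6])]
top teal [([269, 90, 110, 30, 3271], [323.1, 104.4]), ([223, 204, 66, 24, 529], [255.5, 215.4]), ([534, 322, 106, 158, 16079], [588.4, 400.3]), ([522, 325, 17, 155, 1547], [530.1, 401.8]), ([149, 327, 59, 91, 1110], [178.2, 371.6])]
top bead [([402, 234, 7, 7, 35], [404.6, 237.3])]
```

View pics/crop1.png

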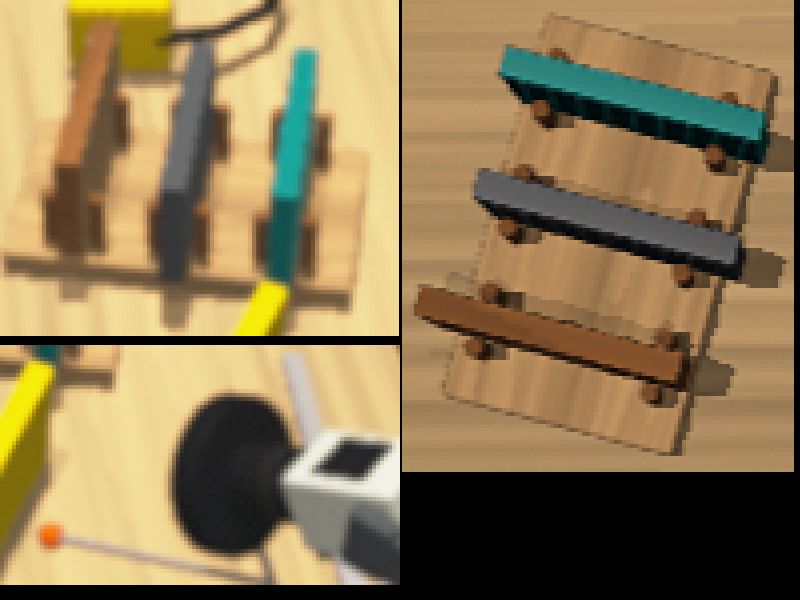

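The crop shows that the visible (world −x) flank of the rack's teal board is dark with saw marks, so the planed face is turned to world +x. This is the target. In top its top edge runs from about (224,207) to (288,224). In side it runs from about (358,233) to (353,269). The ring light, rod and bead sit right of the rack. Next I measure.

```bash
python3 - <<'E'
from h import *
s=cam("side");t=cam("top")
def edge(f,box,vmin,d):
    x,y,w,h=box; h_=cv2.cvtColor(f["pixels"],cv2.COLOR_RGB2HSV)
    m=cv2.inRange(h_,(80,100,vmin),(97,255,255)); k=np.zeros_like(m);k[y:y+h,x:x+w]=m[y:y+h,x:x+w]
    c=max(cv2.findContours(k,0,2)[0],key=cv2.contourArea); r=cv2.minAreaRect(c); b=cv2.boxPoints(r)
    print("rect",r); 
    (cx,cy),(w,h),a=r
    e=[(b[i]+b[(i+1)%4])/2 for i in range(4)]; L=[np.linalg.norm(b[i]-b[(i+1)%4]) for i in range(4)]
    i=np.argmin(L); p=np.array([e[i],e[(i+2)%4]]); return p[np.argsort(p[:,d])]
et=edge(t,(215,195,80,40),125,0); es=edge(s,(345,230,18,60),125,1)
print(et,es)
T=tri(t,et,s,es); print("top edge ends (tri)",T,"len",np.linalg.norm(T[0]-T[1]))
P=plane(t,et,.11);print("plane .11",P,P.mean(0),np.linalg.norm(P[0]-P[1]))
d=P[0]-P[1];print("yaw of board y",np.degrees(np.arctan2(d[1],d[0])))
B=tri(t,[[404.6,237.3]],s,[[352,332.3]]);print("bead",B)
# ring dark contours
for n,f,(x,y,w,h) in(("side",s,(375,290,45,50)),("top",t,(430,165,55,50))):
    g=f["pixels"].max(2); m=(g<45).astype(np.uint8)*255;k=np.zeros_like(m);k[y:y+h,x:x+w]=m[y:y+h,x:x+w]
    c=max(cv2.findContours(k,0,2)[0],key=cv2.contourArea);print(n,"ring",cv2.fitEllipse(c),cv2.boundingRect(c))
o=np.zeros((600,800,3),np.uint8)
a=cv2.resize(t["pixels"][130:250,390:510],(600,600),interpolation=3);o[:,:600]=a
cv2.imwrite("pics/crop2.png",o[:,:,::-1])
E
```

```text
rect ((254.93006896972656, 214.851318359375), (65.75590515136719, 6.647110939025879), 14.620875358581543)
rect ((355.089599609375, 251.16761779785156), (6.614487648010254, 34.82109832763672), 8.746162414550781)
[[223.11679 206.5522 ]
 [286.74335 223.15044]] [[357.737   233.95953]
 [352.4422  268.3757 ]]
top edge ends (tri) [[0.6344071  0.28737128 0.10637972]
 [0.59360704 0.1363609  0.1070185 ]] len 0.15642629897478752
plane .11 [[0.63223212 0.28688198 0.11      ]
 [0.59116798 0.13632348 0.11      ]] [0.61170005 0.21160273 0.11      ] 0.15605807979033792
yaw of board y 74.74391050181765
bead [[ 0.54912319 -0.13299789  0.15927963]]
side ring ((397.7448425292969, 317.23956298828125), (26.98638916015625, 38.124298095703125), 7.249334812164307) (384, 299, 29, 38)
top ring ((457.0057373046875, 187.80543518066406), (33.17110061645508, 38.68072509765625), 151.39695739746094) (437, 170, 40, 39)
```

View pics/crop2.png

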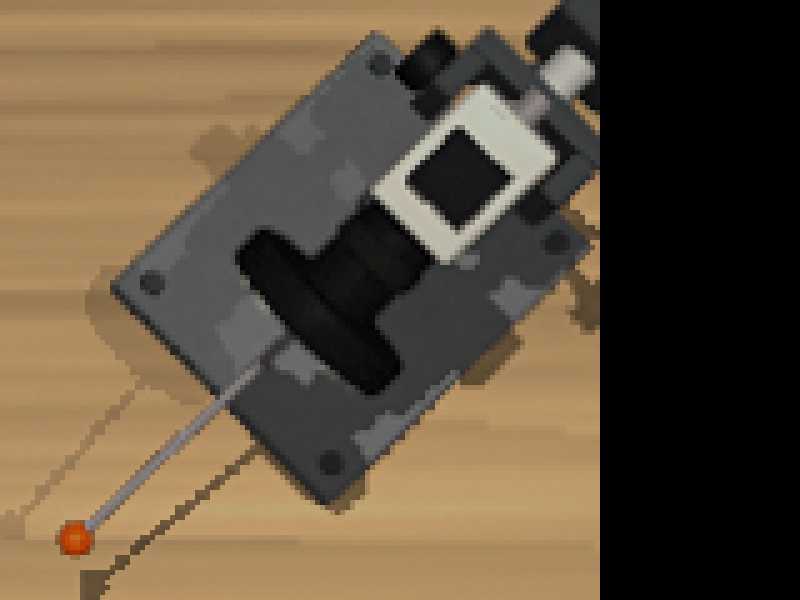

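```bash
cat >> h.py <<'E'
from scipy.spatial.transform import Rotation as Ro
def state():
    o=bot.observe(); return np.array(o["position"]),Ro.from_euler("xyz",o["tool_rot"])
def frame(yaw,pit): # x axis at yaw, elevation pit
    x=np.array([np.cos(pit)*np.cos(yaw),np.cos(pit)*np.sin(yaw),np.sin(pit)]);y=np.array([-np.sin(yaw),np.cos(yaw),0]);return np.c_[x,y,np.cross(x,y)]
def tool(Rb): return Ro.from_matrix(np.c_[Rb[:,1],Rb[:,0],-Rb[:,2]])
def go(p,R):
    p0,R0=state(); print("travel cm",np.round((p-p0)*100,2),"turn deg",np.round((R*R0.inv()).as_rotvec(degrees=True),2))
E
python3 - <<'E'
from h import *
from scipy.optimize import brentq
t=cam("top");s=cam("side")
B=np.array([0.54912,-.1330,.1593])
for px in([451.8,194.4],[450.8,193.4],[452.8,195.4]):
    f=lambda z:np.linalg.norm(plane(t,[px],z)[0]-B)-.1655
    z=brentq(f,.2,.35);L=plane(t,[px],z)[0];d=L-B;h=np.hypot(*d[:2])
    a=np.arctan2(d[2],h)-np.arctan2(70,150);yaw=np.arctan2(d[1],d[0])
    R=frame(yaw,a);F=B+.07*R[:,2]
    print("lens",L.round(4),"elev",np.degrees(a),"yaw",np.degrees(yaw),"focus",F.round(4),"side px",proj(s,[L]).round(1))
    # rim ends in both views
    print(proj(t,[L+.042*R[:,1],L-.042*R[:,1]]).round(1).tolist(),proj(s,[L+.042*v for v in(R[:,1],-R[:,1],R[:,2],-R[:,2])]).round(1).tolist())
Rb=frame(np.radians(-15.2),0)
p=np.array([.6122,.2117,.094]);go(p+[0,0,.16],tool(Rb))
E
```

```text
lens [ 0.6193 -0.212   0.2866] elev 25.28355132398119 yaw -48.39361742162978 focus [ 0.5293 -0.1106  0.2226] side px [[394.4 319. ]]
[[437.9, 179.7], [465.7, 209.2]] [[406.2, 307.5], [381.9, 331.1], [388.9, 301.9], [399.6, 335.5]]
lens [ 0.6214 -0.21    0.2867] elev 25.317049514875944 yaw -46.804399258016076 focus [ 0.5286 -0.1112  0.2226] side px [[395.2 318.1]]
[[436.5, 179.1], [465.1, 207.8]] [[406.5, 306.4], [383.2, 330.5], [389.6, 301.1], [400.5, 334.5]]
lens [ 0.6172 -0.2141  0.2865] elev 25.198443394557522 yaw -49.97933657044562 focus [ 0.53   -0.1102  0.2226] side px [[393.6 319.9]]
[[439.3, 180.3], [466.3, 210.6]] [[405.9, 308.7], [380.6, 331.7], [388.3, 302.6], [398.6, 336.6]]
travel cm [ 40.68 -37.85   0.41] turn deg [ 1.000e-02 -1.000e-02 -8.601e+01]
```

```bash
python3 -m crank '{"travel":[[1,0,5],[3,-2,9],[6,-5,10],[9.5,-8.5,10],[13,-12,10]],"turn":[[0,0,-8],[0,0,-16],[0,0,-24],[0,0,-32],[0,0,-40]],"gripper":[0,0,0,0,0]}' 40
python3 -m crank '{"travel":[[3.5,-3.3,0],[7,-6.6,0],[10.5,-9.9,0],[14,-13.2,0],[17.5,-16.5,-2]],"turn":[[0,0,-8],[0,0,-16],[0,0,-24],[0,0,-32],[0,0,-40]],"gripper":[0,0,0,0,0]}'
python3 -m crank '{"travel":[[3.4,-3.1,-2],[6.8,-6.2,-4],[10.2,-9.4,-6],[10.2,-9.4,-6],[10.2,-9.4,-6]],"turn":[[0,0,-6],[0,0,-6],[0,0,-6],[0,0,-6],[0,0,-6]],"gripper":[0,0,0,0,0]}'
python3 - <<'E'
from h import *
w=cam("wrist");cv2.imwrite("pics/wrist1.png",w["pixels"][:,:,::-1])
go(np.array([.6122,.2117,.094]),tool(frame(np.radians(-15.2),0)));print(state()[0],bot.observe()["qpos"].round(2))
c=np.array([.6122,.2117,.11]);y=frame(np.radians(-15.2),0)[:,1]
print(proj(w,[c+.08*y,c-.08*y]))
h_=cv2.cvtColor(w["pixels"],cv2.COLOR_RGB2HSV);m=cv2.inRange(h_,(80,100,110),(97,255,255))
k,l,st,ce=cv2.connectedComponentsWithStats(m);print([(st[i].tolist(),ce[i].round(1)) for i in range(1,k) if st[i][4]>200])
E
```

```text
clock: 0.85
position: [0.3363, 0.469, 0.3506]
tool_rot: [3.141, -0.001, 2.104]
force: [1.7, 1.3, -0.5]
grip_width: 0.0854
finger_force: 0.0
clock: 1.35
position: [0.511, 0.3054, 0.3327]
tool_rot: [3.139, -0.003, 1.405]
force: [0.7, 0.7, -0.2]
grip_width: 0.0854
finger_force: 0.0
clock: 1.85
position: [0.6113, 0.2115, 0.2701]
tool_rot: [-3.141, 0.001, 1.304]
force: [-0.7, 0.3, 1.1]
grip_width: 0.0852
finger_force: 0.0
travel cm [  0.14  -0.12 -17.67] turn deg [-0.01 -0.02 -0.01]
[0.61082708 0.21288066 0.2707035 ] [-0.68  0.57  0.4   1.53 -0.24  1.09 -0.49]
[[327.30279233  96.54498118]
 [327.31725217 313.10368546]]
[([315, 100, 24, 83, 1452], array([326.1, 132. ]))]
```

View pics/wrist1.png

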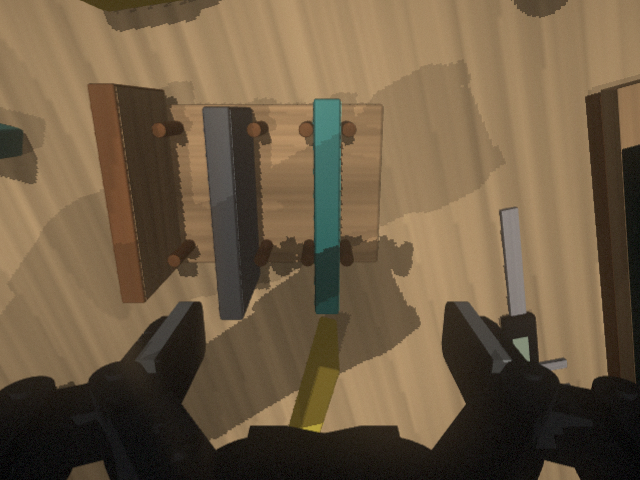

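The wrist view shows the teal top edge from (327,99) to (327,313). The prediction was (327,97) to (327,313), so the pose is confirmed and the fingers are centred on it. I'll descend partly closed and grip.

```bash
python3 -m crank '{"travel":[[0,0,-3],[0,0,-6],[0.1,-0.1,-9],[0.1,-0.1,-11],[0.1,-0.1,-12]],"turn":[[0,0,0],[0,0,0],[0,0,0],[0,0,0],[0,0,0]],"gripper":[0.4,0.4,0.4,0.4,0.4]}'
python3 -m crank '{"travel":[[0,0,-1.5],[0,0,-3],[0,0,-4.5],[0,0,-5.6],[0,0,-5.6]],"turn":[[0,0,0],[0,0,0],[0,0,0],[0,0,0],[0,0,0]],"gripper":[0.4,0.4,0.4,0.4,0.4]}'
python3 -m crank '{"travel":[[0,0,0],[0,0,0],[0,0,0],[0,0,0],[0,0,0]],"turn":[[0,0,0],[0,0,0],[0,0,0],[0,0,0],[0,0,0]],"gripper":[0.5,0.6,0.7,0.8,0.9]}' 50
python3 -m crank '{"travel":[[0,0,0],[0,0,0],[0,0,0],[0,0,0],[0,0,0]],"turn":[[0,0,0],[0,0,0],[0,0,0],[0,0,0],[0,0,0]],"gripper":[1,1,1,1,1]}' 60
```

```text
clock: 2.4
position: [0.6108, 0.2132, 0.1498]
tool_rot: [-3.14, 0.0, 1.308]
force: [-0.1, -0.5, 0.4]
grip_width: 0.0513
finger_force: 0.0
clock: 2.9
position: [0.6113, 0.2114, 0.0932]
tool_rot: [-3.14, 0.001, 1.306]
force: [-1.6, -0.4, 0.8]
grip_width: 0.0515
finger_force: 0.0
clock: 3.4
position: [0.6123, 0.2117, 0.0954]
tool_rot: [3.141, -0.001, 1.306]
force: [-1.4, -1.1, 6.7]
grip_width: 0.0177
finger_force: 49.3
clock: 3.9
position: [0.6123, 0.2117, 0.0954]
tool_rot: [3.141, -0.001, 1.306]
force: [-0.8, 1.0, 5.7]
grip_width: 0.0177
finger_force: 58.3
```

```bash
python3 -m crank '{"travel":[[0,0,1],[0,0,2.5],[0,0,4],[0,0,5.5],[0,0,7]],"turn":[[0,0,0],[0,0,0],[0,0,0],[0,0,0],[0,0,0]],"gripper":[1,1,1,1,1]}' 60
python3 -m crank '{"travel":[[0,0,2],[0,0,4.5],[0,0,7.5],[0,0,10],[0,0,11]],"turn":[[0,0,0],[0,0,0],[0,0,0],[0,0,0],[0,0,0]],"gripper":[1,1,1,1,1]}'
python3 -m crank '{"travel":[[0,0,1],[0,0,1],[0,0,1],[0,0,1],[0,0,1]],"turn":[[0,0,0],[0,0,0],[0,0,0],[0,0,0],[0,0,0]],"gripper":[1,1,1,1,1]}'
python3 - <<'E'
from h import *
R=frame(np.radians(-46.5),np.radians(25.3));F=np.array([.5286,-.1112,.2226])
g=F-.009*R[:,0]+.030*R[:,2];print(g)
go(g,tool(R)); print("standoff along -x 5cm, +3z"); go(g-.06*R[:,0]+.03*R[:,2],tool(R))
fs=[cam(n) for n in("side","wrist")];o=np.zeros((480,1280,3),np.uint8)
for i,f in enumerate(fs):o[:,640*i:640*i+640]=f["pixels"]
cv2.imwrite("pics/lift.png",cv2.resize(o,(800,300),interpolation=3)[:,:,::-1])
E
```

```text
clock: 4.4
position: [0.6118, 0.2118, 0.1665]
tool_rot: [-3.142, -0.0, 1.306]
force: [0.5, 0.7, -2.8]
grip_width: 0.0173
finger_force: 59.9
clock: 4.9
position: [0.6125, 0.2117, 0.278]
tool_rot: [3.139, -0.002, 1.306]
force: [1.3, 0.0, -3.6]
grip_width: 0.0172
finger_force: 60.1
clock: 5.4
position: [0.6117, 0.2115, 0.2839]
tool_rot: [-3.141, 0.001, 1.306]
force: [0.7, -0.4, -2.8]
grip_width: 0.0167
finger_force: 60.0
[ 0.51417382 -0.09599798  0.24587626]
travel cm [ -9.76 -30.75  -3.81] turn deg [-13.12 -22.06 -30.78]
standoff along -x 5cm, +3z
travel cm [-14.37 -25.89  -3.66] turn deg [-13.12 -22.06 -30.78]
```

View pics/lift.png

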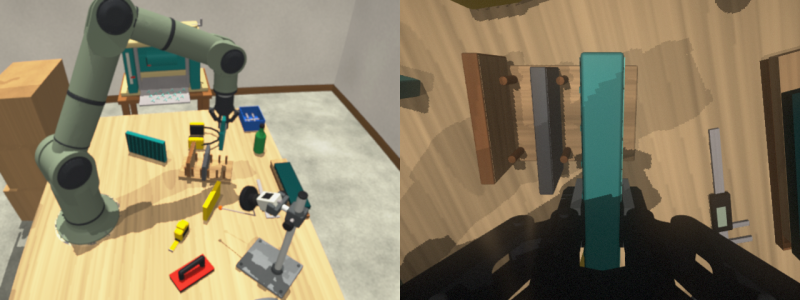

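The board hangs straight in the fingers, clear of the rack, and the other boards are standing. I'll go to a stand-off behind and above the focus.

```bash
python3 -m crank '{"travel":[[-1,-1.6,0],[-2.5,-4.5,0],[-4.2,-7.5,0],[-6,-10.8,0],[-7.5,-13.5,0]],"turn":[[-0.6,-1.0,-1.4],[-2.0,-3.3,-4.6],[-3.6,-6.1,-8.5],[-5.3,-8.8,-12.3],[-6.6,-11.1,-15.5]],"gripper":[1,1,1,1,1]}'
python3 -m crank '{"travel":[[-1.7,-3,-0.9],[-3.5,-6.3,-1.9],[-5.2,-9.5,-2.8],[-6.4,-11.6,-3.4],[-6.9,-12.4,-3.7]],"turn":[[-1.6,-2.7,-3.8],[-3.4,-5.6,-7.8],[-5,-8.4,-11.7],[-6.1,-10.3,-14.4],[-6.5,-11.0,-15.3]],"gripper":[1,1,1,1,1]}'
python3 -m crank '{"travel":[[0,0,0],[0,0,0],[0,0,0],[0,0,0],[0,0,0]],"turn":[[0,0,0],[0,0,0],[0,0,0],[0,0,0],[0,0,0]],"gripper":[1,1,1,1,1]}'
cat > look.py <<'E'
from h import *
import sys
R=frame(np.radians(-46.5),np.radians(25.3));F=np.array([.5286,-.1112,.2226])
p,Rt=state();M=Rt.as_matrix();Rb=np.c_[M[:,1],M[:,0],-M[:,2]]
face=p+.009*Rb[:,0]-.030*Rb[:,2]; print("face-focus in focus axes mm",((face-F)@R*1000).round(1))
go(F-.009*R[:,0]+.030*R[:,2],tool(R))
o=np.zeros((480,800,3),np.uint8);t=cam("top");s=cam("side")
o[:,:400]=cv2.resize(t["pixels"][110:290,370:520],(400,480),interpolation=3);o[:,400:]=cv2.resize(s["pixels"][220:400,300:450],(400,480),interpolation=3)
cv2.imwrite("pics/%s.png"%sys.argv[1],o[:,:,::-1])
E
python3 look.py near
```

```text
clock: 6.0
position: [0.5358, 0.0749, 0.2847]
tool_rot: [2.917, 0.03, 1.028]
force: [-0.2, 0.2, -2.4]
grip_width: 0.0176
finger_force: 60.0
clock: 6.5
position: [0.4663, -0.0486, 0.2472]
tool_rot: [2.699, -0.001, 0.757]
force: [1.4, -0.4, -4.0]
grip_width: 0.0173
finger_force: 59.9
clock: 7.0
position: [0.4683, -0.0473, 0.2479]
tool_rot: [2.699, -0.002, 0.76]
force: [-0.1, -0.4, -2.7]
grip_width: 0.0173
finger_force: 59.9
face-focus in focus axes mm [-59.6   0.3  30.5]
travel cm [ 4.59 -4.87 -0.21] turn deg [-0.02  0.12 -0.02]
```

View pics/near.png

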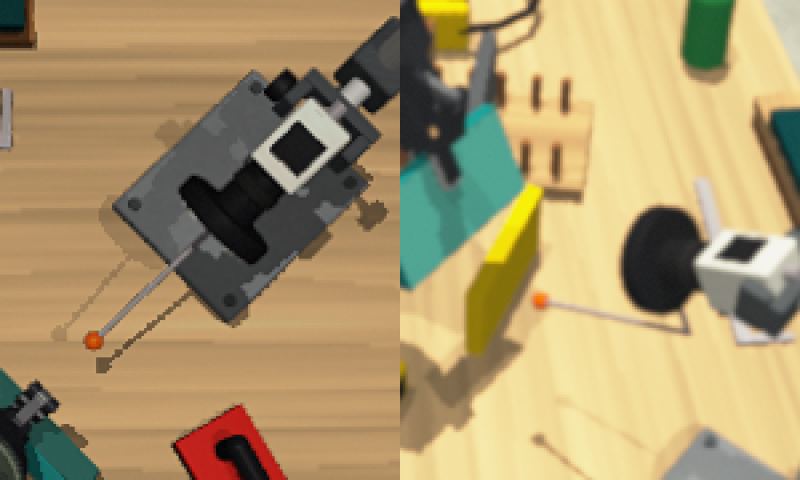

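The near view shows the board at the stand-off, teal planed face towards the lens, clear of the rod, the ring light and the yellow board. Now I move in slowly.

```bash
python3 -m crank '{"travel":[[0.5,-0.5,0],[1.1,-1.2,-0.1],[1.8,-1.9,-0.1],[2.5,-2.6,-0.1],[3.0,-3.2,-0.1]],"turn":[[0,0,0],[0,0,0],[0,0,0],[0,0,0],[0,0,0]],"gripper":[1,1,1,1,1]}'
python3 -m crank '{"travel":[[0.5,-0.5,0],[1.0,-1.0,-0.1],[1.4,-1.5,-0.1],[1.6,-1.7,-0.1],[1.6,-1.7,-0.1]],"turn":[[0,0,0],[0,0,0],[0,0,0],[0,0,0],[0,0,0]],"gripper":[1,1,1,1,1]}'
python3 -m crank '{"travel":[[0,0,0],[0,0,0],[0,0,0],[0,0,0],[0,0,0]],"turn":[[0,0,0],[0,0,0],[0,0,0],[0,0,0],[0,0,0]],"gripper":[1,1,1,1,1]}'
python3 look.py final
```

```text
clock: 7.6
position: [0.4984, -0.0797, 0.2468]
tool_rot: [2.699, -0.001, 0.759]
force: [-0.7, -0.4, -2.6]
grip_width: 0.0172
finger_force: 60.0
clock: 8.1
position: [0.5141, -0.0967, 0.2458]
tool_rot: [2.699, -0.001, 0.759]
force: [-0.4, 0.2, -2.8]
grip_width: 0.0174
finger_force: 59.9
clock: 8.6
position: [0.514, -0.0962, 0.2458]
tool_rot: [2.699, -0.002, 0.76]
force: [-0.8, 0.0, -3.1]
grip_width: 0.0176
finger_force: 59.9
face-focus in focus axes mm [ 0.  -0.3 -0.1]
travel cm [0.02 0.02 0.01] turn deg [-0.01  0.11 -0.03]
```

View pics/final.png

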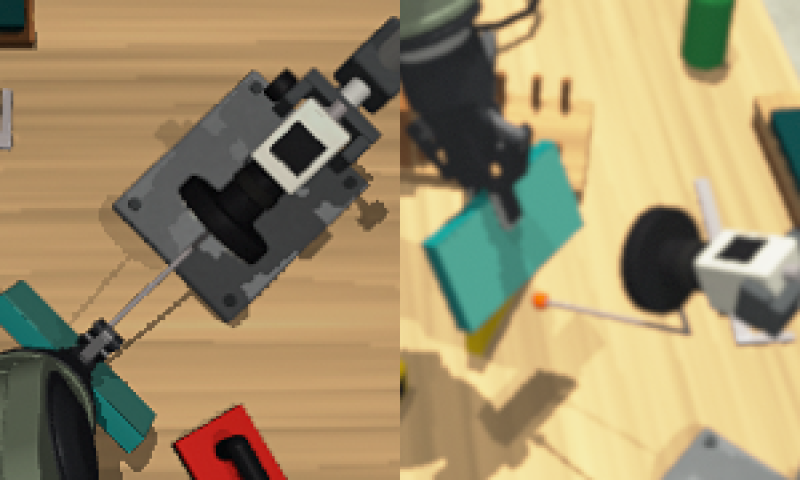

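The final view shows the planed face towards the lens, with its lower-edge corners in side at about (327,345) and (369,304). The bead at (352,332) is just below the middle of that edge. I'll check this numerically against the expected corners.

```bash
python3 - <<'E'
from h import *
R=frame(np.radians(-46.5),np.radians(25.3));F=np.array([.5286,-.1112,.2226])
s=cam("side")
print("pred corners",proj(s,[F+R@[0,y,z] for y,z in((-.08,-.045),(.08,-.045),(-.08,.045),(.08,.045))]).round(1).tolist(),"bead",proj(s,[F-.07*R[:,2]]))
h_=cv2.cvtColor(s["pixels"],cv2.COLOR_RGB2HSV);m=cv2.inRange(h_,(4,150,140),(14,255,255))
k,l,st,ce=cv2.connectedComponentsWithStats(m);print([ce[i].round(1) for i in range(1,k) if 8<st[i][4]<60])
m=cv2.inRange(h_,(78,60,60),(97,255,255))[265:355,300:375]
c=max(cv2.findContours(m,0,2)[0],key=cv2.contourArea)+[300,265];print(cv2.approxPolyDP(cv2.convexHull(c),2,True).reshape(-1,2).tolist())
E
```

```text
pred corners [[325.9, 345.0], [369.0, 303.9], [312.0, 311.8], [357.7, 271.9]] bead [[351.66761822 332.31672546]]
[array([300. , 258.2]), array([352. , 332.7])]
[[356, 273], [367, 304], [327, 343], [322, 342], [309, 311], [348, 275]]
```

The corners match within about 2 px and the bead hasn't moved, so I'm handing in.

```bash
python3 -c "
from workcell import bot
print(bot.job_done())"
```

```text
the job is handed in; nothing more can be done
None
```

I handed the job in at about 9 s on the robot's clock, with the teal board gripped by its top edge and held still at the camera's focus, planed face to the lens. The board's corners in the last picture were within about 2 px of where they should be and the bead had not moved, but the hand-in returned no verdict.

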